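# Slide the syrup bottle into the empty rack bay

### The arm

A 7-joint arm with a two-finger parallel gripper is mounted at the origin on the work surface. World frame = base frame: x ahead of the robot, y to its left, z up, the work surface at z = 0. Lengths are in m, angles in degrees, forces in N, time in s.
With the tool pointing down it reaches from about 0.425 to 0.925 m from the base axis. Payload 6.8 kg.
Tool frame: the origin (TCP) lies on the front face of the gripper's body, between the roots of the fingers; the fingertips stand 80 mm ahead of it and the grasp point (between the pads) lies 61 mm ahead of it; z points along the fingers, y is the line along which they close (so a half turn about z gives the same grasp; the last joint's range is limited). The gripper opens to 88 mm and grips with 3 to 60 N. Pads are 20 mm wide; open, the fingers measure 115 mm over their backs; the gripper's body (75 mm by 178 mm) begins 61 mm behind the grasp point.
Start: joints at [64.968, 27.33, 1.283, 89.118, -0.659, 63.558, -4.761], TCP at [0.218, -0.639, 0.303] pointing down, gripper open.
Joint ranges: [-169.35, 169.35], [-19.33, 120.38], [-80.79, 83.38], [13.8, 139.57], [-78.32, 258.32], [9.67, 109.79], [-169.56, 169.56]. Speed limits (degrees/s): [136.94, 136.94, 180, 180, 180, 180, 180].

### API

Orientations are given as a 3x3 rotation matrix whose columns are the frame's x, y, z axes.
In Python, from workcell import r gives the robot as it stands. The module is installed in compiled form; this text tells all that it offers. Calls block until the motion is done:
- r.move_to(position, orientation): joint-space move of the TCP to a pose.
- r.move_straight(position, speed=0.15, frame=None): straight line of the TCP; frame=None keeps the orientation; speed is the mean speed in m/s.
- r.move_j(angles): joint-space move.
- r.let_go() and r.close_gripper(f_grip=None): open the fingers fully, or close them until they stop; f_grip is the grip in N (None keeps the last).
- r.dwell(seconds).
- r.ik(position, orientation): joint angles nearest the present ones, or None.
- r.snapshot(name): name is "scene" or "top" or "wrist"; returns the picture (420x560x3 uint8, red, green, blue); there is no depth.
- r.camera_params(name): a dict with "intrinsics" (3x3 intrinsics, pixels), "origin" and "rotation" of the camera in the world; the wrist camera has in their place "T_tool_cam" (4x4, takes a point from camera to tool coordinates, whose origin is the TCP and whose axes are the flange's). Camera axes: x right, y down, z forward; pixel columns grow to the right and rows downward; lengths in m; the calibration is good to about 2 mm. A picture is of the moment at which its call begins: read the wrist's pose just before it. camera_params takes no time and is no camera call.
A pose or a line that the arm cannot do raises r.IKError and nothing moves.
- r.job_done(): hands the job in; it is judged then, once.
Readings, each from a call of its own:
- r.current_time(): time.
- r.current_joints(): joint angles.
- r.current_joint_velocities(): joint speeds.
- r.current_joint_efforts(): joint torques, N m.
- r.current_position(): TCP position.
- r.current_tool_rot(): TCP orientation.
- r.current_contact_force(): force on the tool from outside, world axes, zero at the start.
- r.current_ft_torque(): the same for the moment, N m.
- r.current_gripper_width(): opening from 0.0 (shut) to 1.0 (fully open).
- r.current_finger_force(): force on a finger pad.
Only numpy, scipy, OpenCV 4.12 (cv2) and the standard library are available. Lean on these libraries where they do the work, as an engineer would, in place of code of your own. Each camera call takes 0.05 s, during which the arm holds its last target. There are 200 camera calls.

### The job

Push the tall bottle that stands alone on the desk across into the empty bay of the collection rack, and on until it rests against the rack's back rail, standing upright. Only slide it over the desk with the fingers, gently and low on its body: do not grip it, lift it or let it tip. Leave the two bottles already in the rack, the jar and the carton where they are.

Things in the scene. Friction and masses are not known exactly. Their poses are not given: they have to be found in the camera images.
- bottle: the tall bottle to push, alone on the desk to the right of the rack: amber glass, paper label, white cap, round, 46 mm diameter, 190 mm high, straight sides to 145 mm, about 0.3 kg. Origin: centre of its underside; z up. It tips if pushed higher than some 30 mm above the desk: lean the gripper back so that only the fingertips meet it, low down, and its body stays clear of the upper part.
- rack: grey steel rack fixed to the desk, no floor: back rail 55 mm high, 246 mm long, on the robot's left; four dividers 16 mm high, 6 mm thick, 62 mm long from the rail to the right, 80 mm apart: three bays open to the right, centres at x = -80, 0, 80 mm. Origin: desk level, middle of the rail's bay-side face. y points into the rail (roughly world +y), x along it. Bottles at the rail: y = -23 mm.
- card: a thin blank cardboard shelf card (30 x 44 mm, 0.6 mm, no obstacle) stuck to the desk in the empty bay. Origin: its centre, in the middle of the bay's width and 25 mm in front of the rail; axes parallel to the rack's.
- stocked_a: a bottle just like the one to be pushed, standing in one of the other two bays (which one varies); leave it. Origin: centre of its underside.
- stocked_b: the other bottle just like it standing in the remaining bay; leave it. Origin: centre of its underside.
- jar: a squat white plastic jar 60 mm in diameter and 85 mm high, standing behind the rack's rail, nearer the robot; leave it. Origin: centre of its underside.
- carton: an upright carton 55 x 85 x 120 mm high, standing behind the rack's rail, farther from the robot; leave it. Origin: centre of its underside.

How it is judged:
By the outcome, as a careful person would: the job done as asked, in the order asked, and still so for the second after the job is handed in, with the robot touching nothing.
It also fails if it takes over 64 s, if anything falls off the work surface, if the arm or the gripper's body presses on something with over 40 N, if the wrist force passes 120 N, or if a joint passes its speed limit or range.

## Working session

There is one attempt and no reset: what is moved stays moved. The work goes in short steps, each a Python script; the robot and the scene stay as the last script left them, time stands still between calls to the robot, and variables do not carry over. Pictures are saved under pics/ and viewed, at most 10 in all, crops included, and the job is handed in when it is done.

```bash
mkdir -p pics
python3 - <<'E'
from workcell import r
import cv2
for n in("scene","top"):
    im=r.snapshot(n); cv2.imwrite(f"pics/{n}0.png",im[:,:,::-1])
    p=r.camera_params(n); print(n,p)
print(r.camera_params("wrist"),r.current_tool_rot(),r.current_time())
E
```

```text
scene {'intrinsics': array([[445.35655543,   0.        , 283.61471322],
       [  0.        , 445.35655543, 223.58129164],
       [  0.        ,   0.        ,   1.        ]]), 'origin': array([ 1.17016864, -0.35541866,  0.61348765]), 'rotation': array([[ 0.56085301,  0.48754796, -0.66913443],
       [ 0.82761822, -0.35181307,  0.43735072],
       [-0.02218079, -0.79907732, -0.60081899]])}
top {'intrinsics': array([[403.72750616,   0.        , 280.61771647],
       [  0.        , 403.72750616, 210.79721277],
       [  0.        ,   0.        ,   1.        ]]), 'origin': array([0.47923077, 0.07568871, 0.81144941]), 'rotation': array([[-0.00884842, -0.99448314,  0.10452271],
       [-0.99975162,  0.00665993, -0.02126845],
       [ 0.02045501, -0.10468494, -0.99429506]])}
{'intrinsics': array([[375.26268261,   0.        , 278.85753506],
       [  0.        , 375.26268261, 209.49267391],
       [  0.        ,   0.        ,   1.        ]]), 'T_tool_cam': array([[ 3.09020208e-04, -9.65730079e-01, -2.59548297e-01,
         7.08728411e-02],
       [ 9.99999640e-01,  9.33992624e-05,  8.43086325e-04,
         4.21852453e-04],
       [-7.89952204e-04, -2.59548464e-01,  9.65729761e-01,
        -8.18108564e-02],
       [ 0.00000000e+00,  0.00000000e+00,  0.00000000e+00,
         1.00000000e+00]])} [[ 9.46401014e-01  3.22993382e-01 -6.28592145e-04]
 [ 3.22993968e-01 -9.46399930e-01  1.43851629e-03]
 [-1.30268319e-04 -1.56444475e-03 -9.99998768e-01]] 0.1
```

View pics/top0.png

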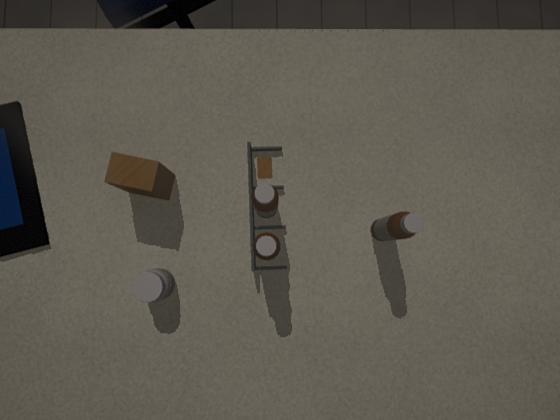

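View pics/scene0.png

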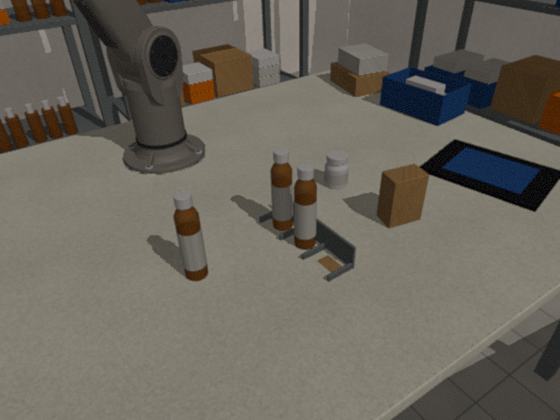

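Top view: the empty bay is the one furthest in +x, with the card at about (265,167). The lone bottle has its base at about (382,230) and its cap at (414,224). The rail runs from (250,143) to (253,268). I'll zoom in to measure.

Run:
```python
import cv2,numpy as np
im=cv2.imread("pics/top0.png")[130:280,235:435]
im=(255*(im/255.)**.6).astype(np.uint8)
cv2.imwrite("pics/crop.png",cv2.resize(im,None,fx=4,fy=4,interpolation=cv2.INTER_CUBIC))
```

```text
(no output)
```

View pics/crop.png

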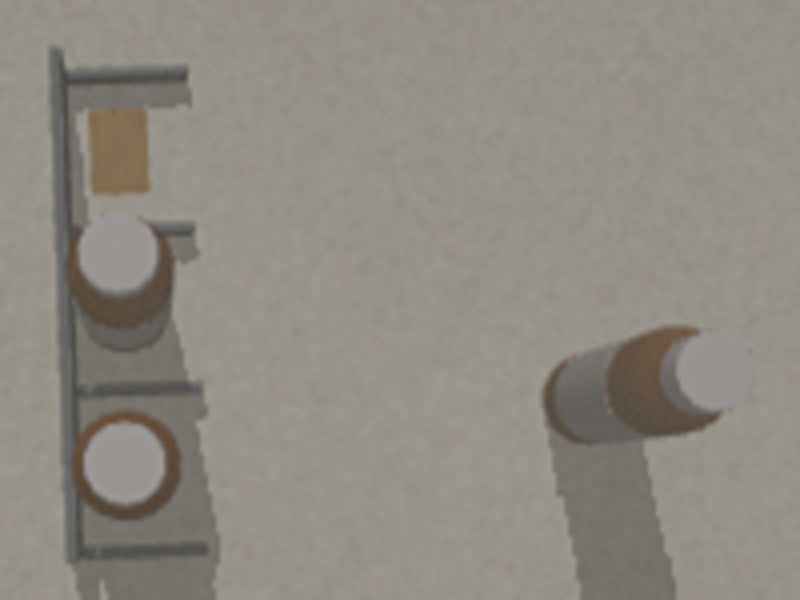

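```bash
cat > h.py <<'E'
from workcell import r
import numpy as np,cv2
def bp(n,u,v,z,P={}):
    p=P.setdefault(n,r.camera_params(n)); d=p["rotation"]@np.linalg.solve(p["intrinsics"],[u,v,1.])
    o=p["origin"]; return (o+d*(z-o[2])/d[2])[:2]
def pr(n,X):
    p=r.camera_params(n); c=p["rotation"].T@(np.asarray(X)-p["origin"]); q=p["intrinsics"]@c; return q[:2]/q[2]
def cr(a,b,z): return bp("top",235+(a-1.5)/4,130+(b-1.5)/4,z)
E
python3 - <<'E'
from h import *
print("card",cr(119.5,151,0),"scene",bp("scene",331,264,0))
for a,b in((187,74),(194,229),(203,387),(208,550)): print("div",cr(a,b,.016))
a,b=cr(57,47,.055),cr(72,563,.055);print("rail",a,b,np.linalg.norm(a-b))
print("cap",cr(715,370,.19),"left edge",cr(544,395,0))
# fit bottle silhouette in both images: saturation/white threshold vs desk
for n,box in(("scene",(165,185,215,290)),):
    im=cv2.imread(f"pics/{n}0.png")[box[1]:box[3],box[0]:box[2]]
    im=(255*(im/255.)**.6).astype(np.uint8)
    cv2.imwrite("pics/c2.png",cv2.resize(im,None,fx=5,fy=5,interpolation=cv2.INTER_CUBIC))
E
```

```text
card [0.65394609 0.09047481] scene [0.65699559 0.09262531]
div [0.68979067 0.05602418]
div [0.61078587 0.05324798]
div [0.53186771 0.04955454]
div [0.45213321 0.04791561]
rail [0.69290103 0.11915481] [0.44809565 0.11237012] 0.244899377388892
cap [ 0.52547679 -0.14379598] left edge [ 0.52758634 -0.12333029]
```

View pics/c2.png

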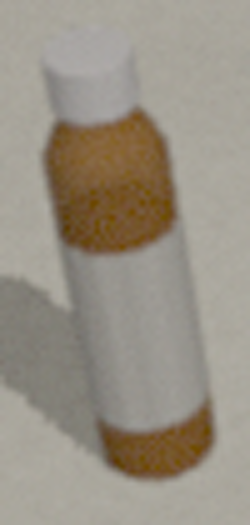

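The bottle is at about (0.526, -0.145), and the scene crop shows its cap centre at about (182.6,194.6). I'll push with closed fingers tilted 42°, in two legs: one diagonal to line the bottle up with the bay, then one along rack +y.

```bash
cat >> h.py <<'E'
RY=np.array([-.0305,.9995]); TGT=np.array([.6515,.0925]); T=np.radians(42)
def pose(c,f,back=0.,lift=0.,cam=1):
    """TCP pose with closed fingertips' leading corner 'back' m behind surface of bottle centred at c, pushing along f"""
    f=np.append(np.asarray(f)/np.linalg.norm(f),0); up=np.array([0,0,1.])
    z=np.sin(T)*f-np.cos(T)*up; x=np.cos(T)*f+np.sin(T)*up
    lead=np.append(c,0)-f*(.023+back)+up*(.005+.02*np.sin(T)+lift)
    p=lead-.08*z-.01*x; x=cam*x
    return p,np.column_stack([x,np.cross(z,x),z])
E
python3 - <<'E'
from h import *
print("scene cap",bp("scene",182.6,194.6,.19), "scene base proj",pr("scene",[.526,-.145,0]))
B=np.array([.526,-.1455]);M=TGT-RY*.115
print(M,M-B)
f=M-B
for cam in(1,-1):
  for nm,c,ff,b,l in(("a",B,f,.06,.12),("a0",B,f,.06,0),("a1",M,f,0,0),("a2",M,f,.06,0),("b",M,RY,.05,0),("b1",TGT,RY,0,0),("b2",M,RY,.05,.15)):
    p,R=pose(c,ff,b,l,cam); q=r.ik(p,R); print(cam,nm,p.round(3),None if q is None else np.round(q,0))
E
```

```text
scene cap [ 0.52528831 -0.1431826 ] scene base proj [196.9415962 274.5936862]
[ 0.6550075 -0.0224425] [0.1290075 0.1230575]
1 a [ 0.422 -0.245  0.191] [ 68.  26. -29. 123. -49.  40.  35.]
1 a0 [ 0.422 -0.245  0.071] [ 71.  42. -34. 124. -50.  26.  45.]
1 a1 [ 0.594 -0.08   0.071] [ 67.  66. -70. 117.  74.  20. -88.]
1 a2 [ 0.551 -0.122  0.071] [ 57.  47. -44. 121. -54.  11.  34.]
1 b [ 0.659 -0.156  0.071] [ 43.  57. -35.  85. -12.  60.  27.]
1 b1 [0.654 0.009 0.071] [ 33.  54. -36.  95. -18.  47.  23.]
1 b2 [ 0.659 -0.156  0.221] [ 44.  47. -37.  83. -15.  70.  22.]
-1 a [ 0.422 -0.245  0.191] [  32.   24.   14.  125.  -66.   54. -130.]
-1 a0 [ 0.422 -0.245  0.071] [  40.   38.    3.  126.  -77.   45. -113.]
-1 a1 [ 0.594 -0.08   0.071] [ 67.  66. -70. 117.  74.  20.  92.]
-1 a2 [ 0.551 -0.122  0.071] [ 74.  66. -70. 120.  66.  20. 104.]
-1 b [ 0.659 -0.156  0.071] [  18.   52.    5.   87.  -46.   69. -128.]
-1 b1 [0.654 0.009 0.071] [   9.   48.   -1.   97.  -51.   57. -133.]
-1 b2 [ 0.659 -0.156  0.221] [  16.   42.    9.   86.  -44.   79. -136.]
```

Run:
```python
import h; from h import *
B=np.array([.526,-.1445])
for off in(.075,.09):
 for t in(28,32,36,40):
  h.T=np.radians(t);M=TGT-RY*off
  for cam in(1,-1):
   print(off,t,cam,[None if q is None else [int(x) for x in q] for q in (r.ik(*pose(B+(M-B)*s,M-B,0,0,cam)) for s in(-.25,0,.5,1))])
```

```text
0.075 28 1 [[56, 36, -27, 119, -26, 27, 19], [51, 37, -28, 119, -26, 24, 14], [41, 38, -29, 117, -25, 19, 3], [29, 39, -28, 113, -21, 17, -9]]
0.075 28 -1 [[29, 34, 6, 121, -58, 37, -131], [25, 34, 4, 121, -60, 35, -135], [16, 34, 0, 119, -62, 30, -144], [7, 36, 0, 114, -61, 26, -155]]
0.075 32 1 [[60, 38, -29, 119, -31, 28, 26], [55, 38, -30, 119, -32, 24, 22], [45, 40, -32, 118, -31, 19, 12], [34, 41, -32, 114, -28, 15, 0]]
0.075 32 -1 [[31, 35, 6, 121, -62, 41, -126], [27, 35, 3, 121, -65, 37, -129], [20, 35, 0, 120, -68, 32, -136], [11, 37, -3, 115, -69, 27, -145]]
0.075 36 1 [[63, 40, -30, 119, -35, 29, 32], [58, 40, -32, 119, -37, 25, 29], [49, 42, -35, 118, -38, 19, 20], [39, 43, -36, 114, -35, 14, 9]]
0.075 36 -1 [[34, 37, 6, 121, -65, 44, -121], [30, 36, 3, 121, -68, 41, -123], [22, 37, -1, 120, -74, 34, -129], [15, 38, -5, 116, -76, 28, -136]]
0.075 40 1 [[65, 42, -31, 118, -39, 31, 38], [61, 42, -33, 119, -41, 27, 36], [53, 44, -38, 118, -43, 19, 29], [44, 46, -40, 115, -42, 13, 19]]
0.075 40 -1 [[36, 38, 6, 120, -68, 48, -117], [32, 38, 3, 121, -71, 44, -119], [25, 38, -3
[... 505 characters left out ...]
5, 123, -65, 39, -126], [28, 34, 3, 123, -67, 36, -129], [20, 35, -1, 120, -71, 30, -136], [12, 37, -3, 116, -71, 26, -145]]
0.09 36 1 [[63, 39, -31, 121, -38, 27, 33], [59, 40, -33, 121, -39, 23, 29], [50, 42, -36, 119, -39, 17, 20], [40, 43, -37, 115, -36, 12, 9]]
0.09 36 -1 [[34, 36, 5, 123, -68, 42, -121], [30, 36, 2, 123, -71, 39, -123], [23, 36, -2, 121, -76, 33, -128], [61, 63, -69, 114, 64, 26, 100]]
0.09 40 1 [[66, 41, -31, 120, -42, 29, 39], [62, 42, -34, 121, -44, 24, 36], [55, 44, -39, 119, -45, 17, 29], [45, 46, -41, 116, -43, 11, 19]]
0.09 40 -1 [[36, 38, 5, 122, -71, 46, -116], [32, 37, 2, 123, -74, 43, -118], [32, 38, -10, 121, -77, 32, -124], [63, 65, -70, 115, 65, 23, 102]]
```

```bash
sed -i 's/np.radians(42)/np.radians(36)/' h.py
python3 - <<'E'
from h import *
B=np.array([.526,-.1445]);M=TGT-RY*.08;f=M-B
r.close_gripper(5)
r.move_to(*pose(B,f,.05,.13)); print(r.current_time(),r.current_contact_force())
r.move_straight(pose(B,f,.05)[0],speed=.12)
r.move_straight(pose(B,f,.006)[0],speed=.06);print(r.current_contact_force())
r.move_straight(pose(B+.4*f,f)[0],speed=.035);print(r.current_contact_force(),r.current_time())
a=r.snapshot("top")[110:290,215:455,::-1]; b=r.snapshot("scene")[150:350,130:397,::-1]
g=lambda i:cv2.resize((255*(i/255.)**.6).astype(np.uint8),(400*2,300*2) if 0 else (800,600),interpolation=cv2.INTER_CUBIC)
cv2.imwrite("pics/t1.png",g(a));cv2.imwrite("pics/s1.png",g(b))
E
```

```text
3.25 [-0.0925511   0.56226685  0.00724883]
[ 0.28793382  0.78159226 -0.67795136]
[-1.29787341 -1.1098963  -0.87868515] 8.0
```

View pics/t1.png

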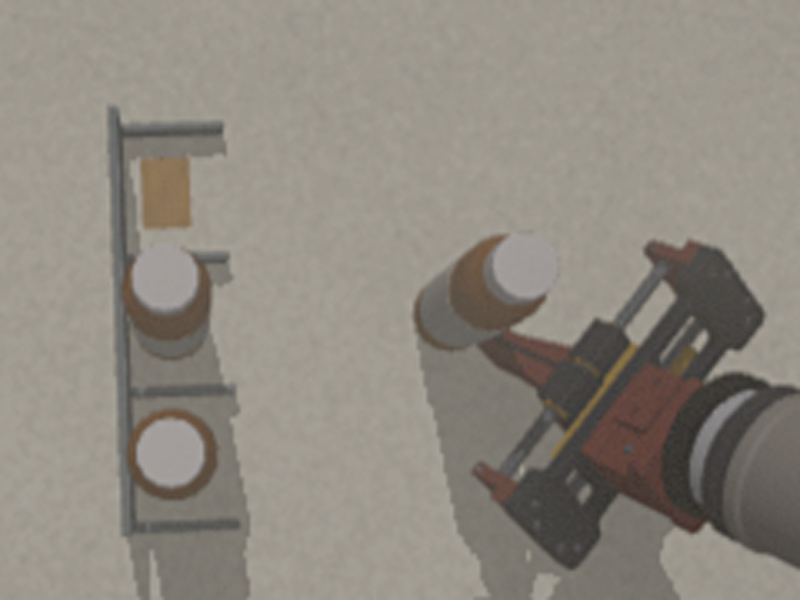

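View pics/s1.png

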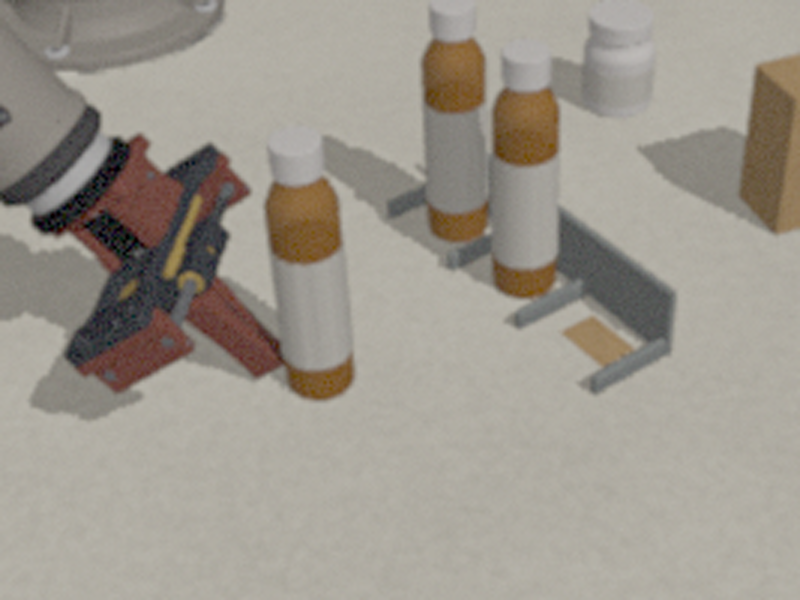

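The first push works: the bottle is upright, the fingertips meet it low, and the cap is at crop (525,266). I'll finish leg 1.

Run:
```python
from h import *
B=np.array([.526,-.1445]);M=TGT-RY*.08;f=M-B
print(bp("top",215+525/3.333-.35,110+266/3.333-.35,.19),B+.4*f)
r.move_straight(pose(M,f)[0],speed=.035);print(r.current_contact_force())
r.move_straight(pose(M,f,.07)[0],speed=.1);print(r.current_time())
a=r.snapshot("top")[110:290,215:455,::-1]
cv2.imwrite("pics/t2.png",cv2.resize((255*(a/255.)**.6).astype(np.uint8),(800,600),interpolation=cv2.INTER_CUBIC))
```

```text
[ 0.57716004 -0.08111987] [ 0.577176 -0.081684]
[-1.8717965  -1.72517568  0.40965943]
12.575
```

View pics/t2.png

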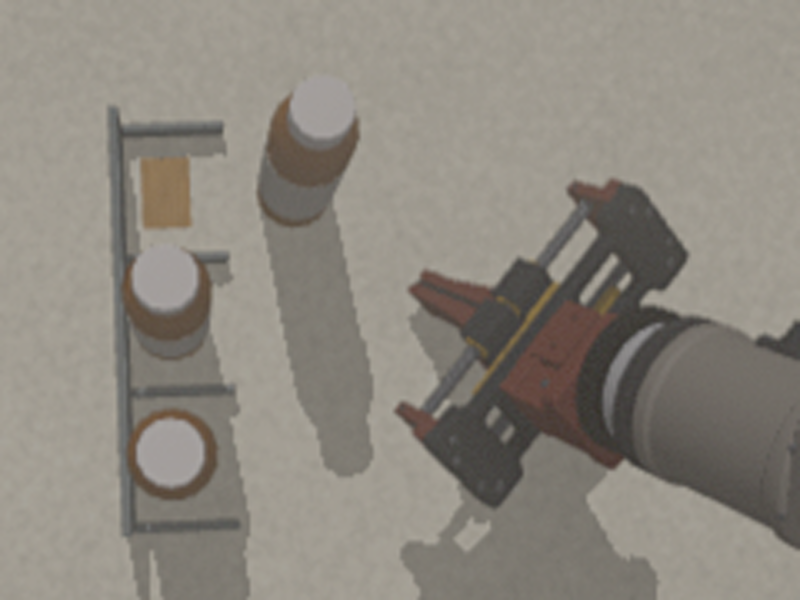

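Run:
```python
from h import *
C=bp("top",215+323/3.333-.35,110+108/3.333-.35,.19);f=TGT-C;n=f/np.linalg.norm(f);print(C,f)
p,R=pose(C,f,.08); r.move_straight(p,speed=.1,frame=R);print(r.current_time())
r.move_straight(pose(C,f,.006)[0],speed=.07);print(r.current_contact_force())
r.move_straight(pose(TGT-.006*n,f)[0],speed=.035)
F0=r.current_contact_force();print(F0)
for d in np.arange(-.005,.0081,.001):
    r.move_straight(pose(TGT+d*n,f)[0],speed=.02)
    F=r.current_contact_force()[:2]@n; print(round(d,4),round(F,2))
    if F<-7: break
a=r.snapshot("top")[110:290,215:455,::-1]
g=lambda i:cv2.resize((255*(i/255.)**.6).astype(np.uint8),(800,600),interpolation=cv2.INTER_CUBIC)
cv2.imwrite("pics/t3.png",g(a));print(r.current_time())
```

```text
[0.65336775 0.01256597] [-0.00186775  0.07993403]
13.8333
[-0.06828118  0.33087395  1.08801805]
[-0.31821624 -1.06532227 -0.53183941]
-0.005 -1.76
-0.004 -0.66
-0.003 -0.08
-0.002 -0.96
-0.001 -1.29
0.0 -0.78
0.001 -2.84
0.002 -5.97
0.003 -6.63
0.004 -9.65
20.025
```

View pics/t3.png

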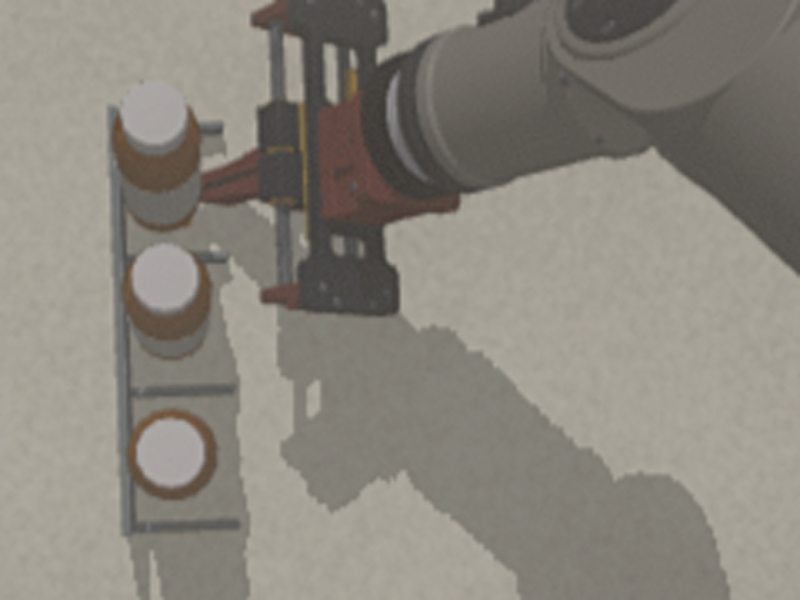

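The bottle now stands in the bay against the rail, in line with the stocked bottles (cap at crop (154,115)). I'll retreat and verify.

Run:
```python
from h import *
for u,v in((154,115),(165,278),(171,453)): print(bp("top",215+u/3.333-.35,110+v/3.333-.35,.19))
C=np.array([.6534,.0126]);f=TGT-C
r.move_straight(pose(TGT,f,.03)[0],speed=.05)
r.move_straight(pose(TGT,f,.1)[0],speed=.12)
r.dwell(.3);print(r.current_contact_force(),r.current_time())
a=r.snapshot("top")[110:290,215:455,::-1];b=r.snapshot("scene")[130:280,220:420,::-1]
g=lambda i:cv2.resize((255*(i/255.)**.6).astype(np.uint8),(400,300),interpolation=cv2.INTER_CUBIC)
cv2.imwrite("pics/t4.png",np.hstack([g(a),g(b)]))
```

```text
[0.65023227 0.0925728 ]
[0.57244782 0.08773821]
[0.49111795 0.0853529 ]
[ 0.37205868 -0.14908353 -0.09946657] 21.8917
```

View pics/t4.png

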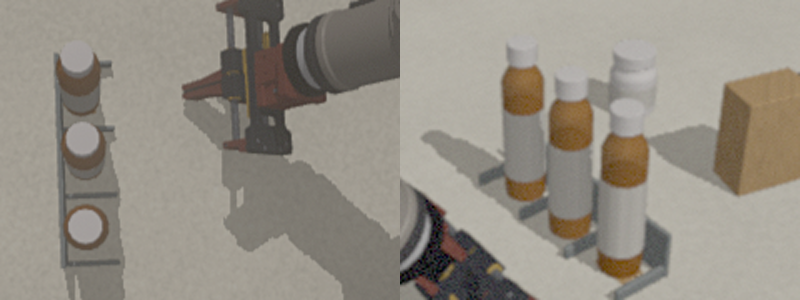

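The bottle stands upright at the rail in the empty bay, the other objects have not moved, and the arm is clear.

```bash
python3 -c "
from workcell import r
print(r.job_done())"
```

```text
the job is handed in; nothing more can be done
None
```

The bottle was pushed into the empty bay and stands upright against the back rail; in the final pictures the stocked bottles, jar and carton show no sign of having moved, and the job was handed in at about 22 s (no verdict returned).

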